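# Set out the sample-grinding station

## Robot

A 7-joint arm with a two-finger parallel gripper is mounted at the origin on the work surface. World frame = base frame: x ahead of the robot, y to its left, z up, the work surface at z = 0. Lengths are in m, angles in rad, forces in N, time in s.
With the tool pointing down it reaches from about 0.4 to 0.85 m from the base axis. Payload 4.5 kg.
Tool frame: the origin (TCP) lies at the very end of the fingers, on their centre line; the grasp point (between the pads) lies 19 mm behind it; z points along the fingers, y is the direction in which the jaws open and shut (so a half turn about z gives the same grasp; the last joint's range is limited). The gripper opens to 85 mm and grips with 20 to 120 N. Pads are 22 mm wide; open, the fingers measure 114 mm over their backs; the gripper's body (76 mm by 85 mm) begins 54 mm behind the grasp point. The pads swing forward as they close: fully open they stand 13 mm farther back than shut.
Start: joints at [1.161, 0.689, -0.195, 1.565, 0.157, 0.902, -0.215], TCP at [0.268, -0.564, 0.231] pointing down, gripper open.
Joint ranges: [-3.01, 3.01], [-0.46, 2.08], [-1.47, 1.51], [0.13, 2.56], [-1, 4.14], [0.04, 2.09], [-2.66, 2.66]. Speed limits (rad/s): [2.57, 2.57, 3.14, 3.14, 3.14, 3.14, 3.14].

## Interface

Orientations are given as [roll, pitch, yaw] about the fixed x, y, z axes, in that order (R = Rz(yaw) Ry(pitch) Rx(roll)).
In Python, from rig import state, grab_frame, ctrl gives the robot as it stands.
- The arm moves only by the tool carry_out, never from a script. Its argument "motion" is one flat list of numbers, 6 for each row, row after row: the shift along the tool's x, y, z in units of 3 cm (1.0 is 3 cm), then the turn, a rotation vector about the tool's x, y, z in units of 8 degrees (1.0 is 8 degrees). A call has 1 to 20 rows; each row shifts and turns the commanded pose from where the row before left it, along the tool's axes as they then stand; what a row does not reach is not made up. A row lasts 1/8 s, in which the tool goes at most 62.5 mm and 10.7 degrees, less where a joint would pass 70% of its speed; a pose out of reach is approached as far as the arm can. A call with a number of a shift or a turn outside -1 to 1 is refused whole. A call with a gripper value outside its range is refused whole. "fingers" is the closure, from 0 (fully open) to 1 (shut), set as the call begins (left out, the last holds). The fingers move at their own pace and stop on an object; "newtons" is the grip in N (left out, the last holds). Time passes only in rows, so rows that do not move let the fingers close. It gives the time, the measured TCP pose, the force and the opening at its end, in the units of the state.
- state(): the state, without advancing time (a new reading comes with each control period).
- grab_frame(name): name is "scene" or "top" or "wrist"; returns a dict with "frame" (480x640x3 uint8, red, green, blue), "depth" (480x640 float32, m along the optical axis (not along the pixel's ray), 0 where there is no reading), "fx", "fy", "cx", "cy" (pixels), "cam_to_world" (4x4, takes a point from camera to world coordinates). Camera axes: x right, y up, looking along -z (the intrinsics and any distortion apply to the point x, -y, -z); pixel columns grow to the right and rows downward; lengths in m; the calibration is good to about 2 mm. A picture is of the moment at which its call begins.
- ctrl.job_done(): hands the job in, once; it reports no verdict.
The state is a dict: "clock": time; "qpos": joint angles; "dq": joint speeds; "effort": joint torques, N m; "tool_pos": TCP position; "eef_rot": TCP orientation; "ft_force": force on the tool from outside, world axes, zero at the start; "wrist_torque": the same for the moment, N m; "grip_width": finger opening in m.
Only numpy, scipy, OpenCV 4.12 (cv2) and the standard library are available. Lean on these libraries where they do the work, as an engineer would, in place of code of your own. Each camera call takes 0.05 s, during which the arm holds its last target.

## Task

Set out the grinding station: stand the white beaker in the middle of the stirrer's round plate with the blue knobbed lid seated squarely on top of the beaker, stand the yellow-capped brown bottle on the bench exactly midway between the centre of the stirrer's plate and the centre of the mortar's bowl, and stand the orange cup on the bench straight out in front of the mortar's pouring spout, with about 30 mm of free bench between the spout's tip and the cup. Everything ends upright and let go; leave the red-capped bottle and the green tip box where they are.

Things in the scene. Friction and masses are not known exactly. Their poses are not given: they have to be found in the camera images.
- stirrer: fixed stirrer, left or right of the mortar: white housing 52 mm high with a grey round plate 110 mm across on it, plate top 60 mm above the bench. Origin on the bench under the plate's centre; housing x -98 to +62 mm, y +-60 mm; a black knob sticks out 10 mm at its -x front, which faces roughly the robot. The mortar's centre is 270 mm away along the stirrer's own +y or -y axis
- plate (a point): centre of the top face of the stirrer's round plate, 60 mm above the bench; axes as the stirrer's
- mortar: fixed white mortar, a bowl 100 mm across and 62 mm high. Its one spout, a lip 25 mm wide jutting from the rim, faces roughly the robot; its pestle (fixed too) leans over the rim opposite the spout, up to 100 mm above the bench. Origin on the bench under the bowl's centre; the spout points along -x, its tip 62 mm from the centre; z up
- beaker: loose white plastic beaker, a plain straight open cylinder, 54 mm outside diameter, 48 mm inside, 75 mm high, about 100 g. Origin at the centre of its underside, z up
- lid: loose blue lid, 60 g. From the bottom: plug 36 mm across, 4 mm thick, that drops loosely inside the beaker's rim; disc 62 mm across from 4 to 9 mm; round knob 16 mm across from 9 to 37 mm. Origin at the centre of the plug's underside, z up; seated on the beaker, its origin is 71 mm above the beaker's
- yellow_bottle: loose brown bottle with a YELLOW cap and a paper label, about 130 g: straight round body 50 mm across up to 62 mm, sloping shoulder to 74 mm, cap 36 mm across up to 94 mm. Origin at the centre of its underside, z up
- cup: loose round orange plastic cup, open, straight sided, 48 mm outside diameter, 50 mm high, about 90 g. Origin at the centre of its underside, z up
- red_bottle: loose brown bottle with a RED cap, otherwise the same as the yellow-capped one: not wanted, to be left where it stands. Origin at the centre of its underside
- tip_box: loose green plastic tip box 56 x 56 mm and 36 mm high with white tips showing 4 mm on top: not wanted, to be left where it stands. Origin at the centre of its underside

How it is judged:
At the end, for the whole second after the job is handed in: Upright, at rest: beaker on the plate within 15 mm of its centre; lid level on its rim within 9 mm of centre; yellow-capped bottle on the bench within 15 mm of midway, along and across the line; cup on the bench within 15 mm of the spout's line, 14 to 48 mm clear of its tip (horizontal distance between beaker and plate below 0.015 m and z of beaker in the frame of stirrer between 0.056 and 0.064 m and horizontal distance between lid and beaker below 0.009 m and z of lid in the frame of beaker between 0.067 and 0.075 m and x of yellow_bottle in the frame of stirrer between -0.015 and 0.015 m and (y of yellow_bottle in the frame of stirrer between 0.12 and 0.15 m or y of yellow_bottle in the frame of stirrer between -0.15 and -0.12 m) and horizontal distance between yellow_bottle and mortar below 0.151 m and height (world z) of each of yellow_bottle, cup below 0.005 m and x of cup in the frame of mortar between -0.134 and -0.1 m and y of cup in the frame of mortar between -0.015 and 0.015 m and angle between each of beaker, lid, yellow_bottle, cup's own z axis and vertical below 0.08 rad and linear speed of each of beaker, lid, yellow_bottle, cup below 0.02 m/s); the robot touches nothing.
It fails at once if the red-capped bottle is moved more than 20 mm or tipped (distance of red_bottle from where it was at the start of the episode above 0.02 m or angle between red_bottle's own z axis and vertical above 0.3 rad).
It fails at once if the tip box is moved more than 20 mm or tipped (distance of tip_box from where it was at the start of the episode above 0.02 m or angle between tip_box's own z axis and vertical above 0.3 rad).
It also fails if it takes over 128 s, if anything falls off the work surface, if the arm or the gripper's body presses on something with over 40 N, if the wrist force passes 120 N, or if a joint passes its speed limit or range.

## Working session

There is one attempt and no reset: what is moved stays moved. The work goes in short steps, Python scripts to look and compute and a tool call to move; the robot and the scene stay as the last step left them, time stands still between calls to the robot, and variables do not carry over. Pictures are saved under pics/ and viewed, and the job is handed in when it is done.

Besides the shell and the picture viewer there is one more tool, called after ">>>" in YAML: its name, and indented under it one key for each argument. carry_out: Moves the arm, as the interface text tells. Shifts and turns lie within -1 to 1; 1 stands for 3 cm of shift or 8 degrees of turn. Its arguments: {"type":"object","properties":{"motion":{"type":"array","items":{"type":"number","minimum":-1,"maximum":1}},"fingers":{"type":"number"},"newtons":{"type":"number"}},"required":["motion"]}

```bash
mkdir -p pics; ls; python3 - <<'E'
from rig import state, grab_frame
import cv2,numpy as np
print(state())
for n in ["scene","top","wrist"]:
    f=grab_frame(n); cv2.imwrite(f"pics/{n}0.png",f["frame"][:,:,::-1]); np.savez(f"{n}0.npz",**f)
    print(n,f["fx"],f["fy"],f["cx"],f["cy"],np.round(f["cam_to_world"],3).tolist(),[k for k in f], (f["depth"]>0).mean())
E
```

```text
pics
{'clock': 0.0, 'qpos': array([ 1.16078923,  0.68999391, -0.19449669,  1.56639569,  0.15733489,
        0.90247665, -0.21506327]), 'dq': array([ 0.00087149,  0.00089639,  0.00012122, -0.0004786 ,  0.00049503,
       -0.0005668 ,  0.00069637]), 'effort': array([ 1.01170728e-03, -5.39624977e+01, -1.26631916e+00, -1.58544338e+01,
        9.10677976e-03,  9.58569028e-03,  8.76537296e-07]), 'tool_pos': array([ 0.26801325, -0.56387845,  0.23046366]), 'eef_rot': array([-3.13972140e+00,  1.72452266e-04,  4.43943050e-01]), 'ft_force': array([-0.24013087, -0.80900163,  0.70990632]), 'wrist_torque': array([-0.02387737, -0.00153833,  0.05051138]), 'grip_width': 0.08538499547208592}
scene 524.3623406536174 524.3623406536174 322.15633080863824 240.7891086806612 [[-0.38, -0.748, 0.545, 1.19], [0.925, -0.302, 0.231, 0.292], [-0.008, 0.592, 0.806, 1.115], [0.0, 0.0, 0.0, 1.0]] ['frame', 'depth', 'fx', 'fy', 'cx', 'cy', 'cam_to_world'] 0.99595703125
top 440.76966279495974 440.76966279495974 316.97560839098156 237.69320283291313 [[0.013, 0.988, -0.156, 0.306], [-1.0, 0.017, 0.022, 0.022], [0.025, 0.155, 0.988, 1.205], [0.0, 0.0, 0.0, 1.0]] ['frame', 'depth', 'fx', 'fy', 'cx', 'cy', 'cam_to_world'] 0.9962141927083333
wrist 357.7222607908224 357.7222607908224 313.85578534595476 243.76025947272257 [[0.429, 0.854, 0.294, 0.344], [-0.903, 0.406, 0.139, -0.529], [-0.0, -0.325, 0.946, 0.373], [0.0, 0.0, 0.0, 1.0]] ['frame', 'depth', 'fx', 'fy', 'cx', 'cy', 'cam_to_world'] 0.9959016927083333
```

View pics/top0.png

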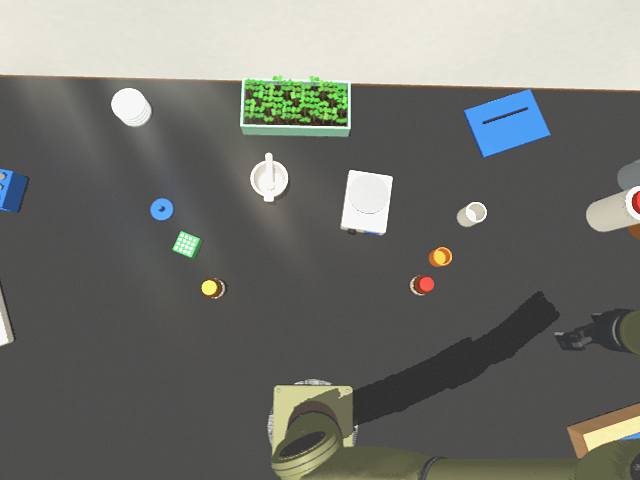

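View pics/scene0.png

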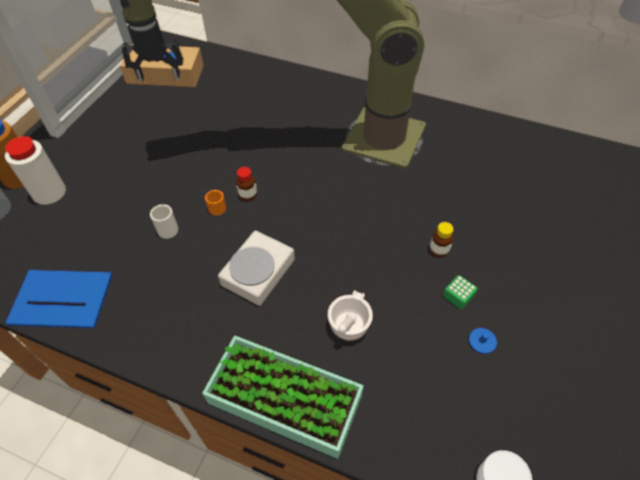

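The top view shows the lid at (162,209), tip box (187,244), yellow bottle (211,288), mortar (269,179) with its spout pointing down, plate (368,194), beaker (472,214), cup (440,257) and red bottle (424,285). Next I'll measure them.

```bash
cat > h.py <<'E'
import numpy as np,cv2
from rig import state,grab_frame
def cloud(f):
    d=f["depth"];v,u=np.mgrid[0:480,0:640]
    p=np.stack([(u-f["cx"])/f["fx"]*d,-(v-f["cy"])/f["fy"]*d,-d],-1)
    T=f["cam_to_world"]
    return p@T[:3,:3].T+T[:3,3]
def circ(xy):
    A=np.c_[2*xy,np.ones(len(xy))];s=np.linalg.lstsq(A,(xy**2).sum(1),rcond=None)[0]
    return s[:2],np.sqrt(s[2]+s[0]**2+s[1]**2)
def ray(f,uv,z):
    uv=np.atleast_2d(np.asarray(uv,float))
    d=np.c_[(uv[:,0]-f["cx"])/f["fx"],-(uv[:,1]-f["cy"])/f["fy"],-np.ones(len(uv))]@f["cam_to_world"][:3,:3].T
    o=f["cam_to_world"][:3,3]
    return (o+d*((z-o[2])/d[:,2])[:,None])[:,:2]
def mask(f,x0,x1,y0,y1,P=None):
    P=cloud(f) if P is None else P
    return (P[...,0]>x0)&(P[...,0]<x1)&(P[...,1]>y0)&(P[...,1]<y1)
E
python3 - <<'E'
from h import *
for n in ["top","scene"]:
    f=dict(np.load(n+"0.npz")); P=cloud(f)
    print(n,"bench z med",np.median(P[300:340,300:400,2]) if n=="top" else np.median(P[150:200,300:340,2]))
    if n=="top":
        cs=dict(lid=(162,209),box=(187,244),yel=(211,288),mort=(269,179),plate=(368,194),beak=(472,214),cup=(440,257),red=(424,285))
        W={k:ray(f,c,.04)[0] for k,c in cs.items()}
    for k,c in W.items():
        r=.09 if k in("mort","plate") else .045
        m=(np.hypot(P[...,0]-c[0],P[...,1]-c[1])<r)&(P[...,2]>.008)&(P[...,2]<.2)
        z=P[m][:,2]; zt=np.percentile(z,98)
        t=P[m&(P[...,2]>zt-.006)]
        # min enclosing circle / rect of top slice
        (cc,rr)=cv2.minEnclosingCircle(t[:,:2].astype(np.float32))
        ce=P[m][:,:2]
        print(k,"zt %.3f"%zt,"mec",np.round(cc,4),round(rr,4),"bbox mid",np.round((ce.min(0)+ce.max(0))/2,4),"ext",np.round(np.ptp(ce,axis=0),3),m.sum())
E
```

```text
top bench z med -0.0004869088682031286
lid zt 0.038 mec [0.5667 0.4238] 0.0078 bbox mid [0.5688 0.4235] ext [0.06  0.063] 257
box zt 0.043 mec [0.4688 0.3456] 0.0368 bbox mid [0.4685 0.3459] ext [0.069 0.07 ] 488
yel zt 0.096 mec [0.3523 0.2656] 0.0178 bbox mid [0.3527 0.2646] ext [0.049 0.047] 362
mort zt 0.093 mec [0.6937 0.1259] 0.0123 bbox mid [0.6454 0.1289] ext [0.12  0.097] 1139
plate zt 0.064 mec [ 0.6029 -0.1423] 0.0684 bbox mid [ 0.6007 -0.1388] ext [0.153 0.133] 2252
beak zt 0.077 mec [ 0.5614 -0.4217] 0.0274 bbox mid [ 0.5612 -0.4214] ext [0.054 0.055] 443
cup zt 0.052 mec [ 0.4457 -0.337 ] 0.0242 bbox mid [ 0.4454 -0.3358] ext [0.047 0.047] 233
red zt 0.097 mec [ 0.3689 -0.2797] 0.018 bbox mid [ 0.3688 -0.2764] ext [0.05  0.044] 375
scene bench z med 0.001068109223380187
lid zt 0.039 mec [0.5676 0.4239] 0.0084 bbox mid [0.5652 0.4234] ext [0.062 0.06 ] 449
box zt 0.043 mec [0.4695 0.3439] 0.0361 bbox mid [0.4666 0.3444] ext [0.072 0.07 ] 644
yel zt 0.097 mec [0.3497 0.2649] 0.0195 bbox mid [0.3546 0.2653] ext [0.048 0.05 ] 584
mort zt 0.094 mec [0.6966 0.1265] 0.0115 bbox mid [0.6443 0.1267] ext [0.124 0.098] 1557
plate zt 0.065 mec [ 0.601  -0.1433] 0.0646 bbox mid [ 0.6004 -0.1355] ext [0.154 0.144] 2927
beak zt 0.078 mec [ 0.5602 -0.4236] 0.0289 bbox mid [ 0.5602 -0.423 ] ext [0.056 0.058] 624
cup zt 0.053 mec [ 0.4421 -0.3377] 0.0262 bbox mid [ 0.4442 -0.3374] ext [0.052 0.049] 372
red zt 0.098 mec [ 0.3686 -0.2824] 0.0202 bbox mid [ 0.3713 -0.2784] ext [0.048 0.049] 517
```

```bash
python3 - <<'E'
from h import *
for n in ["top","scene"]:
    f=dict(np.load(n+"0.npz")); P=cloud(f)
    m=(np.hypot(P[...,0]-.6,P[...,1]+.14)<.12)&(P[...,2]>.0565)&(P[...,2]<.075)
    mu8=cv2.morphologyEx(m.astype(np.uint8),cv2.MORPH_OPEN,np.ones((3,3)))
    c,_=max([(c,0) for c in cv2.findContours(mu8,0,cv2.CHAIN_APPROX_NONE)[0]],key=lambda a:len(a[0]))
    q=ray(f,c[:,0],.06); print(n,"plate",circ(q), "mec",cv2.minEnclosingCircle(q.astype(np.float32)))
    # housing
    m=(np.hypot(P[...,0]-.6,P[...,1]+.14)<.12)&(P[...,2]>.046)&(P[...,2]<.075)&(f["frame"].min(-1)>90)
    q=P[m][:,:2].astype(np.float32); print(" housing rect",cv2.minAreaRect(q))
    m=(np.hypot(P[...,0]-.645,P[...,1]-.128)<.08)&(P[...,2]>.056)&(P[...,2]<.068)
    q=P[m][:,:2]
    k=q
    c=np.array([.65,.128])
    for i in range(15):
        r=np.hypot(*(k-c).T) ; a=np.arctan2(*(q-c).T[::-1]); rr=np.hypot(*(q-c).T)
        sel=(rr<.053)&(rr>.040)&(np.abs(np.abs(a)-np.pi)>.4)&(np.abs(a)>.4)
        c,R=circ(q[sel])
    print(" mortar",c,R,sel.sum())
    rr=np.hypot(*(q-c).T); s=q[(rr>.053)&(q[:,0]<c[0]-.02)]-c
    print(" spout n",len(s),"mean dir deg",np.degrees(np.arctan2(-s[:,1].mean(),-s[:,0].mean())),"ext",(-s[:,0]).max(), s[:,1].min(),s[:,1].max())
    m=(np.hypot(P[...,0]-.645,P[...,1]-.128)<.08)&(P[...,2]>.068); t=P[m]
    print(" pestle",np.round(t[t[:,2]>.085].mean(0),4),len(t))
f=np.load("top0.npz")["frame"]; 
cv2.imwrite("pics/crop.png",cv2.resize(f[140:250,230:400,::-1],None,fx=4.5,fy=4.5,interpolation=cv2.INTER_CUBIC))
E
```

```text
top plate (array([ 0.60997125, -0.13831592]), np.float64(0.0505728100813643)) mec ((0.6099521517753601, -0.13867886364459991), 0.055236198008060455)
 housing rect ((0.591888964176178, -0.13651157915592194), (0.11967194825410843, 0.16012154519557953), 82.1608657836914)
 mortar [0.64671064 0.12795578] 0.045908707182251846 223
 spout n 31 mean dir deg 0.4690070843966346 ext 0.06150916735141909 -0.011804527845823615 0.00981769403422944
 pestle [0.6947 0.1277 0.0922] 110
scene plate (array([ 0.60777667, -0.14045334]), np.float64(0.05351578050451928)) mec ((0.6074858903884888, -0.13970419764518738), 0.05628601834177971)
 housing rect ((0.5907573103904724, -0.13794340193271637), (0.12235267460346222, 0.16095250844955444), 81.86842346191406)
 mortar [0.64582969 0.12697402] 0.04583599612521353 326
 spout n 42 mean dir deg 0.33980469165270216 ext 0.06365257734423602 -0.012659921102015498 0.012232148434330459
 pestle [0.6959 0.128  0.0935] 99
```

View pics/crop.png

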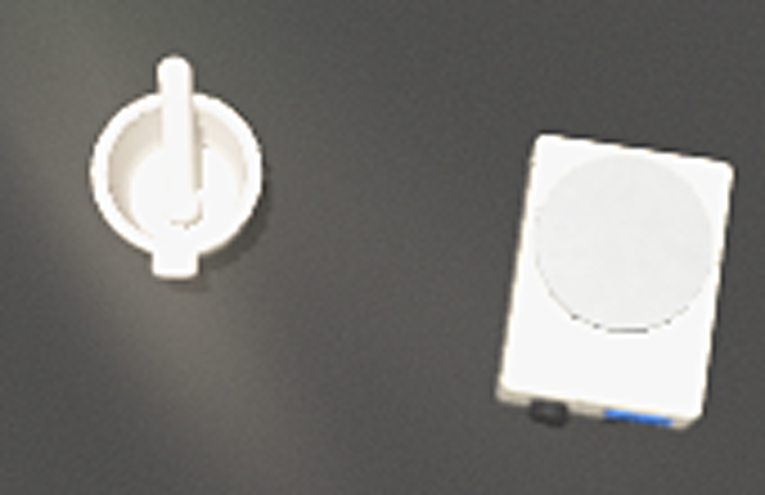

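```bash
cat >> h.py <<'E'
def go(x,y,z,yaw=None):
    from scipy.spatial.transform import Rotation as R
    s=state();p=s["tool_pos"];M=R.from_euler("xyz",s["eef_rot"]).as_matrix()
    d=M.T@(np.array([x,y,z])-p)
    print("t %.1f pos"%s["clock"],np.round(p,4),"rpy",np.round(np.degrees(s["eef_rot"]),1),"w %.4f"%s["grip_width"],"F",np.round(s["ft_force"],1))
    print("q",np.round(s["qpos"],2),"shift units",np.round(d/.03,2))
    if yaw is not None: print("turn units rv",np.round((R.from_matrix(M).inv()*R.from_euler("xyz",[180,0,yaw],degrees=True)).as_rotvec(degrees=True)/8,2))
E
python3 -c "
from h import *; go(.561,-.4225,.14,25)"
```

```text
t 0.1 pos [ 0.2681 -0.564   0.2306] rpy [-179.9    0.    25.4] w 0.0855 F [ 1.1 -1.   0.4]
q [ 1.16  0.69 -0.19  1.57  0.16  0.9  -0.22] shift units [10.84 -0.06  3.02]
turn units rv [-0.01  0.    0.05]
```

>>> carry_out:
  motion: [0.5, 0, 0, 0, 0, 0, 1, 0, 0, 0, 0, 0, 1, 0, 0, 0, 0, 0, 1, 0, 0, 0, 0, 0, 1, 0, 0.5, 0, 0, 0, 1, 0, 0.5, 0, 0, 0, 1, 0, 0.5, 0, 0, 0, 1, 0, 0.5, 0, 0, 0, 1, 0, 0.5, 0, 0, 0, 1, 0, 0.5, 0, 0, 0, 1, -0.06, 0, 0, 0, 0, 0.35, 0, 0, 0, 0, 0, 0, 0, 0, 0, 0, 0]
  fingers: 0
  newtons: 30

```text
clock: 1.78
tool_pos: [0.5622, -0.4223, 0.1414]
eef_rot: [3.141, -0.0, 0.445]
ft_force: [-0.2, -0.5, -0.3]
grip_width: 0.0853
```

```bash
python3 -c "
from h import *; go(.561,-.4225,.14,25)"
```

```text
t 1.8 pos [ 0.5622 -0.4223  0.1414] rpy [180.   -0.   25.5] w 0.0853 F [-0.2 -0.5 -0.3]
q [ 0.65  0.9  -0.14  1.38  0.14  0.88 -0.66] shift units [-0.04 -0.01  0.05]
turn units rv [ 0.   -0.    0.06]
```

>>> carry_out:
  motion: [-0.04, 0, 0.6, 0, 0, 0, 0, 0, 1, 0, 0, 0, 0, 0, 1, 0, 0, 0, 0, 0, 0.7, 0, 0, 0, 0, 0, 0, 0, 0, 0]

```text
clock: 2.4
tool_pos: [0.5583, -0.4233, 0.04]
eef_rot: [-3.138, 0.003, 0.443]
ft_force: [-0.1, -0.9, 0.2]
grip_width: 0.0854
```

>>> carry_out:
  motion: [0, 0, 0, 0, 0, 0, 0, 0, 0, 0, 0, 0, 0, 0, 0, 0, 0, 0, 0, 0, 0, 0, 0, 0, 0, 0, 0, 0, 0, 0, 0, 0, 0, 0, 0, 0, 0, 0, 0, 0, 0, 0, 0, 0, 0, 0, 0, 0]
  fingers: 1
  newtons: 30

```text
clock: 3.4
tool_pos: [0.5614, -0.4243, 0.044]
eef_rot: [3.139, -0.001, 0.444]
ft_force: [-1.0, 0.3, 7.7]
grip_width: 0.0538
```

>>> carry_out:
  motion: [0, 0, -0.5, 0, 0, 0, 0, 0, -1, 0, 0, 0, 0, 0, -1, 0, 0, 0, 0, 0, -1, 0, 0, 0, 0, 0, -1, 0, 0, 0, 0, 0, -0.5, 0, 0, 0, 0, 0, 0, 0, 0, 0]

```text
clock: 4.28
tool_pos: [0.561, -0.4239, 0.1935]
eef_rot: [3.14, -0.001, 0.444]
ft_force: [0.2, 0.3, -1.1]
grip_width: 0.0537
```

```bash
python3 -c "
from h import *; go(.609,-.139,.19,25)
f=grab_frame('wrist');cv2.imwrite('pics/w1.png',f['frame'][:,:,::-1])
f=grab_frame('scene');cv2.imwrite('pics/s1.png',f['frame'][:,:,::-1])"
```

```text
t 4.3 pos [ 0.561  -0.4239  0.1935] rpy [ 1.799e+02 -1.000e-01  2.540e+01] w 0.0537 F [ 0.2  0.3 -1.1]
q [ 0.65  0.84 -0.15  1.34  0.13  0.97 -0.65] shift units [ 5.52 -7.89  0.11]
turn units rv [ 0.01 -0.01  0.05]
```

View pics/w1.png

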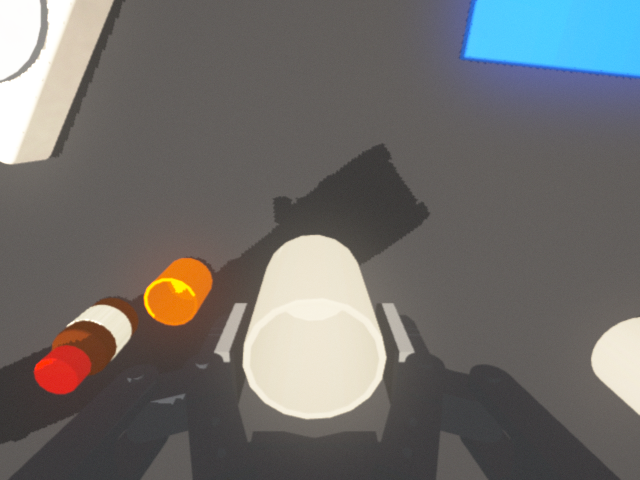

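View pics/s1.png

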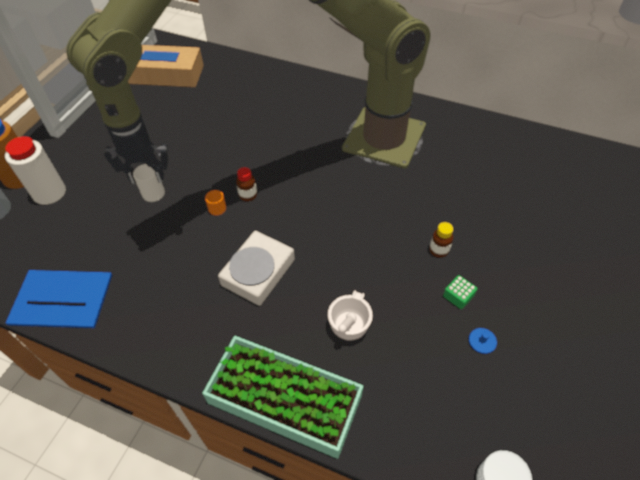

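The wrist view shows the beaker upright between the pads, with its rim centred at (314,358). I'm carrying it to the plate.

>>> carry_out:
  motion: [0.35, -0.5, 0, 0, 0, 0, 0.69, -1, 0, 0, 0, 0, 0.69, -1, 0, 0, 0, 0, 0.69, -1, 0, 0, 0, 0, 0.69, -1, 0, 0, 0, 0, 0.69, -1, 0, 0, 0, 0, 0.69, -1, 0, 0, 0, 0, 0.69, -1, 0, 0, 0, 0, 0.34, -0.4, 0, 0, 0, 0, 0, 0, 0, 0, 0, 0, 0, 0, 0, 0, 0, 0]

```text
clock: 5.75
tool_pos: [0.6077, -0.1408, 0.1921]
eef_rot: [3.14, 0.002, 0.441]
ft_force: [-0.1, -0.5, -1.1]
grip_width: 0.0537
```

```bash
python3 -c "
from h import *; go(.609,-.139,.104,25)
f=grab_frame('wrist');cv2.imwrite('pics/w2.png',f['frame'][:,:,::-1]);P=cloud(f)
m=(P[...,2]>.17)&(np.hypot(P[...,0]-.609,P[...,1]+.139)<.06)&(f['frame'].min(-1)>150); print('rim',P[m].mean(0),cv2.minEnclosingCircle(P[m][:,:2].astype(np.float32)),P[m][:,2].max())"
```

```text
t 5.8 pos [ 0.6077 -0.1408  0.1921] rpy [1.799e+02 1.000e-01 2.530e+01] w 0.0537 F [-0.1 -0.5 -1.1]
q [ 0.21  0.73 -0.11  1.61  0.1   0.81 -1.07] shift units [ 0.07 -0.04  2.94]
turn units rv [0.01 0.01 0.04]
rim [ 0.6045905  -0.14163122  0.20480941] ((0.6111820340156555, -0.13879545032978058), 0.03332066535949707) 0.23399892798638533
```

View pics/w2.png

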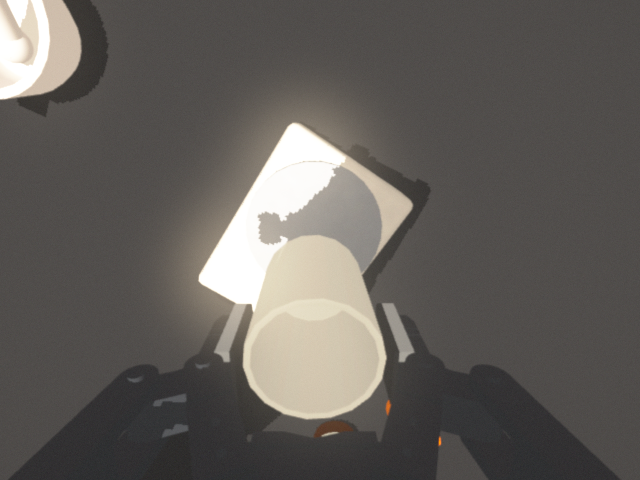

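The beaker hangs over the plate, and its centre agrees to about 2 mm. I'm lowering it.

>>> carry_out:
  motion: [0.04, -0.03, 0.5, 0, 0, 0, 0, 0, 0.9, 0, 0, 0, 0, 0, 0.8, 0, 0, 0, 0, 0, 0.4, 0, 0, 0, 0, 0, 0.15, 0, 0, 0, 0, 0, 0.1, 0, 0, 0, 0, 0, 0, 0, 0, 0]

```text
clock: 6.68
tool_pos: [0.6094, -0.1372, 0.1073]
eef_rot: [3.141, -0.001, 0.444]
ft_force: [0.1, 0.5, -1.0]
grip_width: 0.0539
```

```bash
python3 -c "
from h import *; go(.609,-.139,.104,25)"
```

```text
t 6.7 pos [ 0.6094 -0.1372  0.1073] rpy [180.   -0.   25.4] w 0.0539 F [ 0.1  0.5 -1. ]
q [ 0.2   0.84 -0.1   1.67  0.12  0.63 -1.09] shift units [-0.04  0.05  0.11]
turn units rv [ 0.   -0.01  0.05]
```

>>> carry_out:
  motion: [-0.04, 0.04, 0.08, 0, 0, 0, 0, 0, 0.06, 0, 0, 0, 0, 0, 0, 0, 0, 0, 0, 0, 0, 0, 0, 0]

```text
clock: 7.18
tool_pos: [0.6088, -0.1391, 0.104]
eef_rot: [3.14, -0.001, 0.443]
ft_force: [-1.7, 0.3, 7.0]
grip_width: 0.0534
```

```bash
python3 -c "
from h import *; go(.609,-.139,.104,25)"
```

```text
t 7.2 pos [ 0.6088 -0.1391  0.104 ] rpy [ 1.799e+02 -1.000e-01  2.540e+01] w 0.0534 F [-1.7  0.3  7. ]
q [ 0.2   0.85 -0.1   1.67  0.12  0.62 -1.09] shift units [0.01 0.   0.  ]
turn units rv [ 0.01 -0.01  0.05]
```

Contact shows at 7 N, so I'm releasing and going up.

>>> carry_out:
  motion: [0, 0, 0, 0, 0, 0, 0, 0, 0, 0, 0, 0, 0, 0, 0, 0, 0, 0, 0, 0, 0, 0, 0, 0, 0, 0, 0, 0, 0, 0, 0, 0, 0, 0, 0, 0]
  fingers: 0

```text
clock: 7.92
tool_pos: [0.6084, -0.1387, 0.1026]
eef_rot: [3.142, 0.0, 0.444]
ft_force: [-0.2, 0.6, -1.3]
grip_width: 0.0854
```

>>> carry_out:
  motion: [0, 0, -0.5, 0, 0, 0, 0, 0, -1, 0, 0, 0, 0, 0, -1, 0, 0, 0, 0, 0, -1, 0, 0, 0, 0, 0, -0.5, 0, 0, 0, 0, 0, 0, 0, 0, 0]

```text
clock: 8.68
tool_pos: [0.6091, -0.1388, 0.2238]
eef_rot: [3.14, -0.002, 0.444]
ft_force: [1.2, 0.5, -0.3]
grip_width: 0.0853
```

```bash
python3 -c "
from h import *; go(.567,.424,.14,85)
f=grab_frame('wrist');cv2.imwrite('pics/w3.png',f['frame'][:,:,::-1]);P=cloud(f)
m=(P[...,2]>.12)&(np.hypot(P[...,0]-.609,P[...,1]+.139)<.04); print('rim',P[m][:,2].max(),cv2.minEnclosingCircle(P[m][:,:2].astype(np.float32)))"
```

```text
t 8.7 pos [ 0.6091 -0.1388  0.2238] rpy [ 1.799e+02 -1.000e-01  2.540e+01] w 0.0853 F [ 1.2  0.5 -0.3]
q [ 0.21  0.69 -0.11  1.58  0.1   0.87 -1.06] shift units [  6.78 -17.55   2.78]
turn units rv [ 0.02 -0.01 -7.45]
rim 0.31830946775017344 ((0.6139099597930908, -0.13664625585079193), 0.03971543163061142)
```

View pics/w3.png

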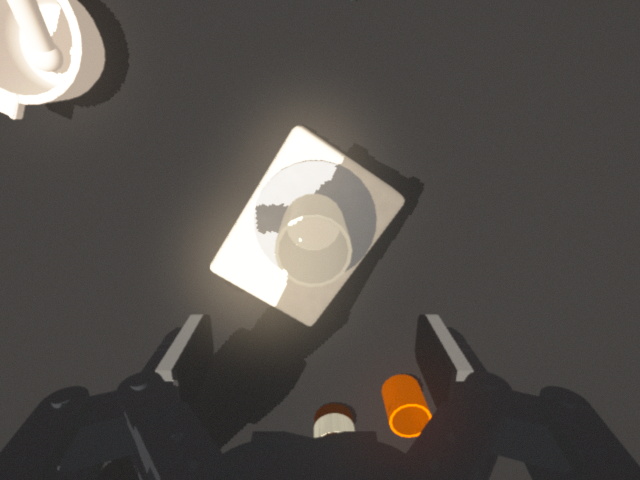

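The beaker is standing on the plate, rim at (314,250). Next is the lid.

>>> carry_out:
  motion: [0.2, -0.5, 0, 0, 0, 0, 0.4, -1, 0, 0, 0, 0, 0.4, -1, 0, 0, 0, 0, 0.4, -1, 0, 0, 0, 0, 0.4, -1, 0, 0, 0, 0, 0.4, -1, 0, 0, 0, 0, 0.4, -1, 0, 0, 0, 0, 0.4, -1, 0, 0, 0, 0, 0.4, -1, 0, 0, 0, 0, 0.4, -1, 0, 0, 0, 0, 0.4, -1, 0, 0, 0, 0, 0.4, -1, 0, 0, 0, 0, 0.4, -1, 0, 0, 0, 0, 0.4, -1, 0, 0, 0, 0, 0.4, -1, 0, 0, 0, 0, 0.4, -1, 0.4, 0, 0, 0, 0.4, -1, 0.8, 0, 0, 0, 0.18, -1, 0.8, 0, 0, 0, 0, -0.05, 0.8, 0, 0, 0, 0, 0, 0, 0, 0, 0]
  fingers: 0.3

```text
clock: 11.22
tool_pos: [0.5626, 0.4241, 0.135]
eef_rot: [3.141, 0.007, 0.446]
ft_force: [-0.3, -0.4, 0.3]
grip_width: 0.0598
```

```bash
python3 -c "
from h import *; go(.567,.424,.012,25.4)
f=grab_frame('wrist');cv2.imwrite('pics/w4.png',f['frame'][:,:,::-1]);P=cloud(f);np.savez('w4.npz',**f)
fr=f['frame'].astype(int);b=(fr[...,2]>fr[...,0]*1.6)&(fr[...,2]>60)
m=b&(P[...,2]>.031)&(P[...,2]<.045)&(np.hypot(P[...,0]-.567,P[...,1]-.424)<.05); print('knob',P[m].mean(0),cv2.minEnclosingCircle(P[m][:,:2].astype(np.float32)))
m=b&(P[...,2]<.02)&(np.hypot(P[...,0]-.567,P[...,1]-.424)<.05);print('disc',cv2.minEnclosingCircle(P[m][:,:2].astype(np.float32)))"
```

```text
t 11.2 pos [0.5626 0.4241 0.135 ] rpy [179.9   0.4  25.6] w 0.0598 F [-0.3 -0.4  0.3]
q [-0.69  0.91 -0.04  1.37  0.04  0.87 -1.87] shift units [0.16 0.06 4.1 ]
turn units rv [0.01 0.05 0.02]
knob [0.56638858 0.42434835 0.03628779] ((0.5658617615699768, 0.42397624254226685), 0.00804999377578497)
disc ((0.5634703636169434, 0.42318129539489746), 0.03337056562304497)
```

View pics/w4.png

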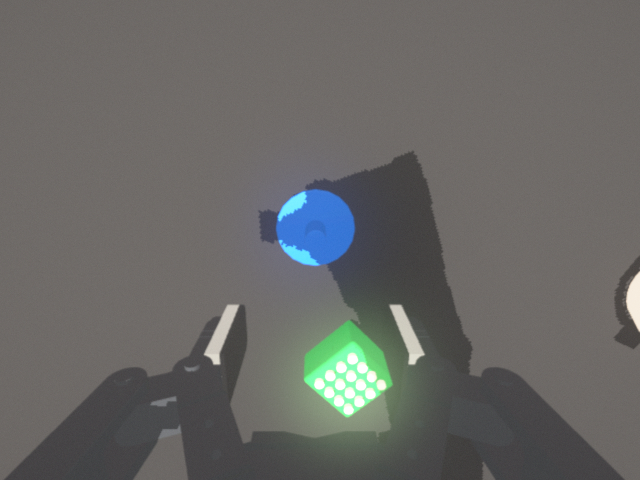

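>>> carry_out:
  motion: [0.05, 0.03, 0.6, 0, 0, 0, 0.05, 0, 1, 0, 0, 0, 0, 0, 1, 0, 0, 0, 0, 0, 0.3, 0, 0, 0, 0, 0, 0, 0, 0, 0, 0, 0, 0, 0, 0, 0]

```text
clock: 12.02
tool_pos: [0.5702, 0.4252, 0.0531]
eef_rot: [-3.141, -0.003, 0.444]
ft_force: [-0.5, 0.5, 0.3]
grip_width: 0.06
```

```bash
python3 -c "
from h import *; go(.566,.424,.014,25.4)"
```

```text
t 12.0 pos [0.5702 0.4252 0.0531] rpy [-180.    -0.2   25.4] w 0.0600 F [-0.5  0.5  0.3]
q [-0.69  1.02 -0.04  1.39  0.05  0.73 -1.87] shift units [-0.15 -0.02  1.3 ]
turn units rv [-0.   -0.02  0.  ]
```

>>> carry_out:
  motion: [-0.08, 0, 0.4, 0, 0, 0, 0, 0, 0.4, 0, 0, 0, 0, 0, 0.35, 0, 0, 0, 0, 0, 0.15, 0, 0, 0, 0, 0, 0, 0, 0, 0, 0, 0, 0, 0, 0, 0, 0, 0, 0, 0, 0, 0]

```text
clock: 12.9
tool_pos: [0.5673, 0.4238, 0.013]
eef_rot: [-3.141, -0.001, 0.444]
ft_force: [-0.2, -0.1, 0.9]
grip_width: 0.0598
```

```bash
python3 -c "
from h import *; go(.566,.424,.014,25.4)"
```

```text
t 12.9 pos [0.5673 0.4238 0.013 ] rpy [-180.    -0.    25.4] w 0.0598 F [-0.2 -0.1  0.9]
q [-0.69  1.07 -0.04  1.41  0.06  0.67 -1.88] shift units [-0.04 -0.03 -0.03]
turn units rv [-0.   -0.01  0.  ]
```

>>> carry_out:
  motion: [0, 0, -0.05, 0, 0, 0, 0, 0, 0, 0, 0, 0, 0, 0, 0, 0, 0, 0, 0, 0, 0, 0, 0, 0, 0, 0, 0, 0, 0, 0, 0, 0, 0, 0, 0, 0, 0, 0, 0, 0, 0, 0, 0, 0, 0, 0, 0, 0]
  fingers: 1
  newtons: 30

```text
clock: 13.9
tool_pos: [0.5672, 0.4238, 0.0144]
eef_rot: [-3.142, -0.001, 0.444]
ft_force: [0.3, -0.3, 5.8]
grip_width: 0.015
```

>>> carry_out:
  motion: [0, 0, -0.5, 0, 0, 0, 0, 0, -1, 0, 0, 0, 0, 0, -1, 0, 0, 0, 0, 0, -1, 0, 0, 0, 0, 0, -1, 0, 0, 0, 0, 0, -1, 0, 0, 0, 0, 0, -1, 0, 0, 0, 0, 0, -0.7, 0, 0, 0, 0, 0, 0, 0, 0, 0]

```text
clock: 15.02
tool_pos: [0.5678, 0.424, 0.2322]
eef_rot: [-3.141, -0.004, 0.444]
ft_force: [0.4, 0.3, -0.4]
grip_width: 0.0145
```

```bash
python3 -c "
from h import *; go(.609,-.139,.23,25.4)
f=grab_frame('wrist');cv2.imwrite('pics/w5.png',f['frame'][:,:,::-1])
t=grab_frame('top');P=cloud(t)
m=(np.hypot(P[...,0]-.609,P[...,1]+.139)<.045)&(P[...,2]>.11);print('beaker rim',P[m][:,2].max(),cv2.minEnclosingCircle(P[m][:,:2].astype(np.float32)))
t=grab_frame('scene');P=cloud(t)
m=(np.hypot(P[...,0]-.609,P[...,1]+.139)<.045)&(P[...,2]>.125);print('beaker rim',P[m][:,2].max(),cv2.minEnclosingCircle(P[m][:,:2].astype(np.float32)))
"
```

```text
t 15.0 pos [0.5678 0.424  0.2322] rpy [-180.    -0.2   25.4] w 0.0145 F [ 0.4  0.3 -0.4]
q [-0.69  0.81 -0.04  1.28  0.04  1.05 -1.86] shift units [-6.82 17.54  0.04]
turn units rv [-0.   -0.03  0.  ]
beaker rim 0.13869416489753816 ((0.6087467074394226, -0.13798289000988007), 0.02743794023990631)
beaker rim 0.14003363106351718 ((0.6084998250007629, -0.13908237218856812), 0.028712114319205284)
```

View pics/w5.png

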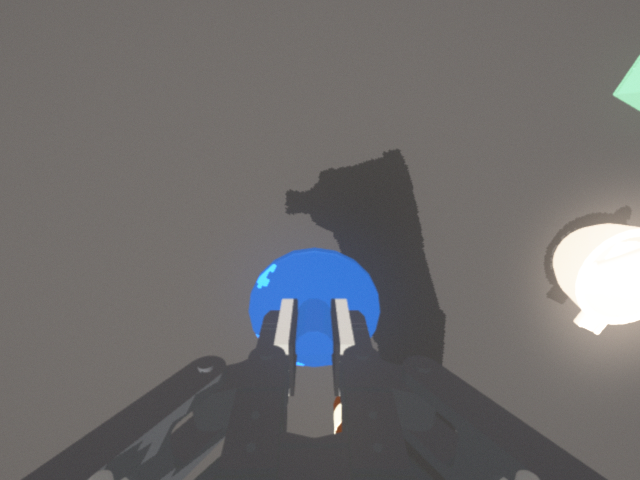

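The lid is held level (disc at (314,305)), and the beaker sits at (.6086, -.1385). I'm carrying the lid over.

>>> carry_out:
  motion: [-0.2, 0.5, 0, 0, 0, 0, -0.4, 1, 0, 0, 0, 0, -0.4, 1, 0, 0, 0, 0, -0.4, 1, 0, 0, 0, 0, -0.4, 1, 0, 0, 0, 0, -0.4, 1, 0, 0, 0, 0, -0.4, 1, 0, 0, 0, 0, -0.4, 1, 0, 0, 0, 0, -0.4, 1, 0, 0, 0, 0, -0.4, 1, 0, 0, 0, 0, -0.4, 1, 0, 0, 0, 0, -0.4, 1, 0, 0, 0, 0, -0.4, 1, 0, 0, 0, 0, -0.4, 1, 0, 0, 0, 0, -0.4, 1, 0, 0, 0, 0, -0.4, 1, 0, 0, 0, 0, -0.4, 1, 0, 0, 0, 0, -0.22, 1, 0, 0, 0, 0, 0, 0.04, 0, 0, 0, 0, 0, 0, 0, 0, 0, 0]

```text
clock: 17.68
tool_pos: [0.6072, -0.1392, 0.2295]
eef_rot: [-3.14, 0.001, 0.444]
ft_force: [-0.4, 0.7, -0.3]
grip_width: 0.0148
```

>>> carry_out:
  motion: [0, 0, 0.5, 0, 0, 0, 0, 0, 0.5, 0, 0, 0, 0, 0, 0.5, 0, 0, 0, 0, 0, 0.3, 0, 0, 0, 0, 0, 0, 0, 0, 0, 0, 0, 0, 0, 0, 0, 0, 0, 0, 0, 0, 0]

```text
clock: 18.55
tool_pos: [0.6086, -0.1396, 0.1767]
eef_rot: [3.141, -0.001, 0.444]
ft_force: [0.7, 0.5, 0.1]
grip_width: 0.0146
```

```bash
python3 -c "
from h import *; go(.6093,-.1386,.1455,25.4)
f=grab_frame('wrist');cv2.imwrite('pics/w6.png',f['frame'][:,:,::-1])
t=grab_frame('scene');cv2.imwrite('pics/s6.png',cv2.resize(t['frame'][200:330,180:330,::-1],None,fx=4,fy=4))
for n in ('top','scene'):
  t=grab_frame(n);P=cloud(t);fr=t['frame'].astype(int);b=(fr[...,2]>fr[...,0]*1.6)&(fr[...,2]>60)&(np.hypot(P[...,0]-.609,P[...,1]+.139)<.06)&(P[...,2]>.14)
  print(n,b.sum(),cv2.minEnclosingCircle(P[b][:,:2].astype(np.float32)),P[b][:,2].min(),np.median(P[b][:,2]))
"
```

```text
t 18.6 pos [ 0.6086 -0.1396  0.1767] rpy [ 1.80e+02 -1.00e-01  2.54e+01] w 0.0146 F [0.7 0.5 0.1]
q [ 0.21  0.75 -0.1   1.63  0.1   0.77 -1.07] shift units [ 0.03 -0.02  1.04]
turn units rv [ 0.01 -0.01  0.  ]
top 193 ((0.6026275753974915, -0.14195789396762848), 0.02880280651152134) 0.16478359340683824 0.17128379426721696
scene 348 ((0.6084635257720947, -0.13957533240318298), 0.03129298985004425) 0.16687388553998972 0.17296337500594766
```

View pics/s6.png

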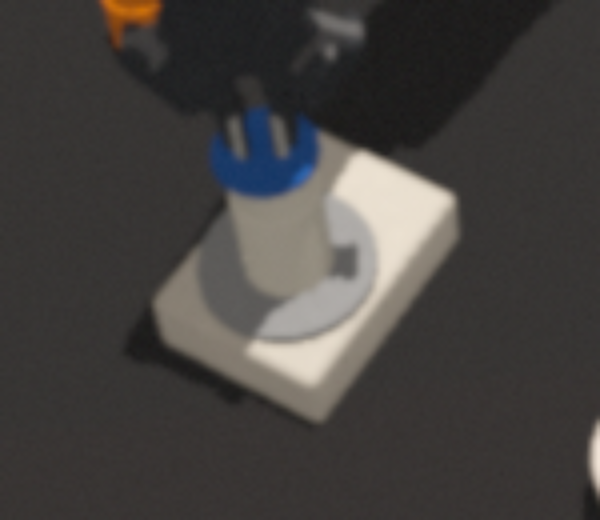

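The lid is centred over the beaker (.6085, -.1396). I'm lowering it.

>>> carry_out:
  motion: [0.02, -0.02, 0.3, 0, 0, 0, 0, 0, 0.3, 0, 0, 0, 0, 0, 0.2, 0, 0, 0, 0, 0, 0.1, 0, 0, 0, 0, 0, 0.05, 0, 0, 0, 0, 0, 0.05, 0, 0, 0, 0, 0, 0, 0, 0, 0, 0, 0, 0, 0, 0, 0]

```text
clock: 19.75
tool_pos: [0.6085, -0.1387, 0.1463]
eef_rot: [3.141, -0.0, 0.444]
ft_force: [0.5, 0.5, -1.0]
grip_width: 0.0146
```

```bash
python3 -c "
from h import *; go(.6093,-.1386,.1455,25.4)"
```

```text
t 19.8 pos [ 0.6085 -0.1387  0.1463] rpy [180.   -0.   25.4] w 0.0146 F [ 0.5  0.5 -1. ]
q [ 0.21  0.79 -0.1   1.65  0.11  0.71 -1.07] shift units [0.02 0.01 0.03]
turn units rv [ 0. -0.  0.]
```

>>> carry_out:
  motion: [0, 0, 0.03, 0, 0, 0, 0, 0, 0.03, 0, 0, 0, 0, 0, 0, 0, 0, 0, 0, 0, 0, 0, 0, 0]

```text
clock: 20.25
tool_pos: [0.6087, -0.1388, 0.1453]
eef_rot: [3.141, -0.001, 0.444]
ft_force: [-1.9, -0.0, 5.9]
grip_width: 0.0145
```

```bash
python3 -c "
from h import *; go(.6093,-.1386,.1455,25.4)"
```

```text
t 20.2 pos [ 0.6087 -0.1388  0.1453] rpy [180.   -0.   25.4] w 0.0145 F [-1.9 -0.   5.9]
q [ 0.21  0.79 -0.1   1.65  0.11  0.71 -1.08] shift units [ 0.02  0.   -0.01]
turn units rv [ 0.   -0.01  0.  ]
```

>>> carry_out:
  motion: [0, 0, 0, 0, 0, 0, 0, 0, 0, 0, 0, 0, 0, 0, 0, 0, 0, 0, 0, 0, 0, 0, 0, 0, 0, 0, 0, 0, 0, 0]
  fingers: 0.4

```text
clock: 20.88
tool_pos: [0.6084, -0.1387, 0.1443]
eef_rot: [3.142, 0.0, 0.444]
ft_force: [0.2, -1.0, 0.0]
grip_width: 0.0513
```

>>> carry_out:
  motion: [0, 0, -0.4, 0, 0, 0, 0, 0, -1, 0, 0, 0, 0, 0, -1, 0, 0, 0, 0, 0, -0.8, 0, 0, 0, 0, 0, 0, 0, 0, 0]

```text
clock: 21.5
tool_pos: [0.61, -0.139, 0.2431]
eef_rot: [3.138, -0.005, 0.444]
ft_force: [-0.8, 0.4, 0.1]
grip_width: 0.0512
```

```bash
python3 -c "
from h import *; go(.352,.265,.24,90)
f=grab_frame('wrist');cv2.imwrite('pics/w7.png',f['frame'][:,:,::-1])
P=cloud(f);fr=f['frame'].astype(int);b=(fr[...,2]>fr[...,0]*1.6)&(fr[...,2]>60)&(np.hypot(P[...,0]-.609,P[...,1]+.139)<.06)&(P[...,2]>.12)
k=b&(P[...,2]>.162);print(cv2.minEnclosingCircle(P[b][:,:2].astype(np.float32)),P[b].max(0)[2],'knob',P[k].mean(0))
Q=P[b&(P[...,2]<.15)];A=np.c_[Q[:,:2]-Q[:,:2].mean(0),np.ones(len(Q))];print('disc plane',np.linalg.lstsq(A,Q[:,2],rcond=None)[0])
t=grab_frame('scene');P=cloud(t);fr=t['frame'].astype(int);b=(fr[...,2]>fr[...,0]*1.6)&(fr[...,2]>60)&(np.hypot(P[...,0]-.609,P[...,1]+.139)<.06)&(P[...,2]>.12)
print('scene',cv2.minEnclosingCircle(P[b][:,:2].astype(np.float32)),P[b][:,2].max())
"
```

```text
t 21.5 pos [ 0.61   -0.139   0.2431] rpy [179.8  -0.3  25.4] w 0.0512 F [-0.8  0.4  0.1]
q [ 0.21  0.67 -0.11  1.56  0.09  0.91 -1.06] shift units [ -1.99 -15.86   0.04]
turn units rv [ 0.04 -0.02 -8.07]
((0.608243465423584, -0.1397557407617569), 0.030534889549016953) 0.16968044500084922 knob [ 0.60910685 -0.14102858  0.16737703]
disc plane [ 0.0011857  -0.00089482  0.1397133 ]
scene ((0.6083287596702576, -0.1399499475955963), 0.03228006884455681) 0.1722289585092175
```

View pics/w7.png

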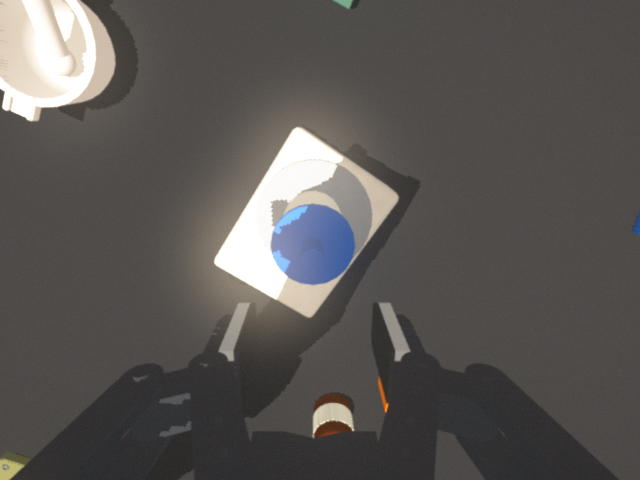

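The lid is seated, level and centred on the beaker. The yellow bottle is next.

>>> carry_out:
  motion: [-0.06, -0.5, 0, 0, 0, 0, -0.13, -1, 0, 0, 0, 0, -0.13, -1, 0, 0, 0, 0, -0.13, -1, 0, 0, 0, 0, -0.13, -1, 0, 0, 0, 0, -0.13, -1, 0, 0, 0, 0, -0.13, -1, 0, 0, 0, 0, -0.13, -1, 0, 0, 0, 0, -0.13, -1, 0, 0, 0, 0, -0.13, -1, 0, 0, 0, 0, -0.13, -1, 0, 0, 0, 0, -0.13, -1, 0, 0, 0, 0, -0.13, -1, 0, 0, 0, 0, -0.13, -1, 0, 0, 0, 0, -0.13, -1, 0, 0, 0, 0, -0.1, -0.86, 0, 0, 0, 0, 0, -0.5, 0, 0, 0, 0, 0, 0, 0, 0, 0, 0]
  fingers: 0

```text
clock: 23.85
tool_pos: [0.3497, 0.2661, 0.24]
eef_rot: [3.142, 0.001, 0.446]
ft_force: [-0.5, 0.6, 0.3]
grip_width: 0.0852
```

>>> carry_out:
  motion: [0, 0, 0, 0, 0, -1, 0, 0, 0, 0, 0, -1, 0, 0, 0, 0, 0, -1, 0, 0, 0, 0, 0, -1, 0, 0, 0, 0, 0, -1, 0, 0, 0, 0, 0, -1, 0, 0, 0, 0, 0, -1, 0, 0, 0, 0, 0, -1, 0, 0, 0, 0, 0, 0, 0, 0, 0, 0, 0, 0]

```text
clock: 25.1
tool_pos: [0.3508, 0.2647, 0.2401]
eef_rot: [-3.142, 0.001, 1.557]
ft_force: [-0.4, -0.0, -0.3]
grip_width: 0.0855
```

```bash
python3 -c "
from h import *; go(.352,.265,.15,90)
f=grab_frame('wrist');cv2.imwrite('pics/w8.png',f['frame'][:,:,::-1])
P=cloud(f);c=(np.hypot(P[...,0]-.352,P[...,1]-.265)<.05)&(P[...,2]>.085)&(P[...,2]<.11);print(cv2.minEnclosingCircle(P[c][:,:2].astype(np.float32)),P[c][:,2].max())
c=(np.hypot(P[...,0]-.352,P[...,1]-.265)<.05)&(P[...,2]>.01)&(P[...,2]<.11);print(P[c][:,:2].min(0),P[c][:,:2].max(0))"
```

```text
t 25.1 pos [0.3508 0.2647 0.2401] rpy [-180.     0.    89.2] w 0.0855 F [-0.4 -0.  -0.3]
q [-0.47  0.46 -0.41  2.08  0.3   0.66 -1.1 ] shift units [0.01 0.04 3.  ]
turn units rv [-0.   0.  -0.1]
((0.3493693470954895, 0.2653060555458069), 0.01793760620057583) 0.09562292806122674
[0.32497749 0.2478427 ] [0.37411226 0.29048341]
```

View pics/w8.png

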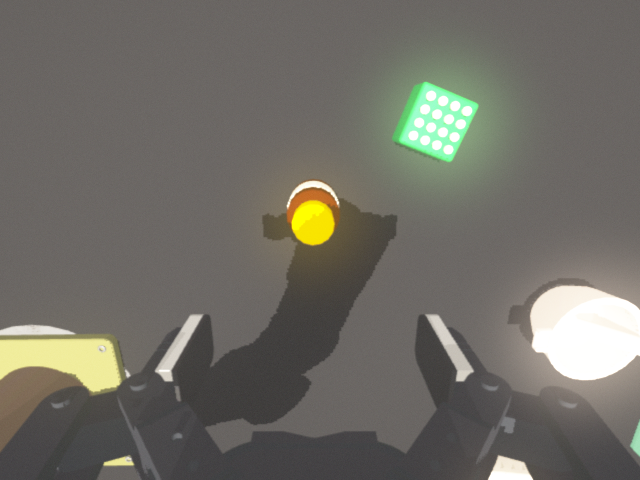

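The bottle is at (.350, .265), cap at (313,222). I'm descending to TCP z ≈ 0.028, which leaves 7 mm between the palm and the cap.

>>> carry_out:
  motion: [0, 0.02, 0.5, 0, 0, 0, 0, 0, 1, 0, 0, 0, 0, 0, 1, 0, 0, 0, 0, 0, 1, 0, 0, 0, 0, 0, 1, 0, 0, 0, 0, 0, 1, 0, 0, 0, 0, 0, 0.8, 0, 0, 0, 0, 0, 0.5, 0, 0, 0, 0, 0, 0.25, 0, 0, 0, 0, 0, 0, 0, 0, 0, 0, 0, 0, 0, 0, 0]

```text
clock: 26.52
tool_pos: [0.3525, 0.2665, 0.0304]
eef_rot: [-3.14, 0.002, 1.56]
ft_force: [-0.2, 0.2, -0.4]
grip_width: 0.0855
```

>>> carry_out:
  motion: [0, 0, 0, 0, 0, 0, 0, 0, 0, 0, 0, 0, 0, 0, 0, 0, 0, 0, 0, 0, 0, 0, 0, 0, 0, 0, 0, 0, 0, 0, 0, 0, 0, 0, 0, 0, 0, 0, 0, 0, 0, 0, 0, 0, 0, 0, 0, 0]
  fingers: 1
  newtons: 35

```text
clock: 27.52
tool_pos: [0.3522, 0.2664, 0.0307]
eef_rot: [-3.14, 0.001, 1.561]
ft_force: [-1.0, 0.1, 5.0]
grip_width: 0.0496
```

>>> carry_out:
  motion: [0, 0, -0.5, 0, 0, 0, 0, 0, -1, 0, 0, 0, 0, 0, -1, 0, 0, 0, 0, 0, -1, 0, 0, 0, 0, 0, -1, 0, 0, 0, 0, 0, -0.5, 0, 0, 0, 0, 0, 0, 0, 0, 0]

```text
clock: 28.4
tool_pos: [0.3531, 0.2667, 0.1809]
eef_rot: [-3.141, 0.001, 1.56]
ft_force: [0.1, -0.0, -1.7]
grip_width: 0.0489
```

```bash
python3 -c "
from h import *; go(.6276,-.0058,.178,82)
f=grab_frame('wrist');cv2.imwrite('pics/w9.png',f['frame'][:,:,::-1])
"
```

```text
t 28.4 pos [0.3531 0.2667 0.1809] rpy [-179.9    0.    89.4] w 0.0489 F [ 0.1 -0.  -1.7]
q [-0.4   0.59 -0.54  2.14  0.57  0.56 -1.37] shift units [-8.99  9.25  0.09]
turn units rv [-0.01  0.    0.92]
```

View pics/w9.png

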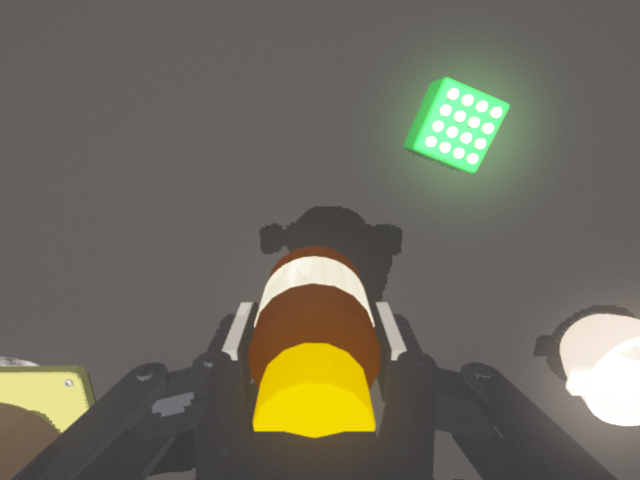

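The bottle is held upright. I'm carrying it to the midpoint (.6276, -.0058).

>>> carry_out:
  motion: [-0.5, 0.5, 0, 0, 0, 0, -0.95, 1, 0, 0, 0, 0, -0.95, 1, 0, 0, 0, 0, -0.95, 1, 0, 0, 0, 0, -0.95, 1, 0, 0, 0, 0, -0.95, 1, 0, 0, 0, 0, -0.95, 1, 0, 0, 0, 0, -0.95, 1, 0, 0, 0, 0, -0.95, 1, 0, 0, 0, 0, -0.6, 0.5, 0, 0, 0, 0, -0.3, 0.25, 0, 0, 0, 0, 0, 0, 0, 0, 0, 0.9, 0, 0, 0, 0, 0, 0, 0, 0, 0, 0, 0, 0]

```text
clock: 30.2
tool_pos: [0.6269, -0.0052, 0.1796]
eef_rot: [-3.138, 0.002, 1.439]
ft_force: [-0.1, 0.4, -1.9]
grip_width: 0.0491
```

```bash
python3 -c "
from h import *; go(.6276,-.0058,.032,82)
f=grab_frame('wrist');cv2.imwrite('pics/w10.png',f['frame'][:,:,::-1])
for n in ('top','scene'):
  t=grab_frame(n);P=cloud(t);fr=t['frame'].astype(int);b=(fr[...,0]>120)&(fr[...,1]>90)&(fr[...,2]<60)&(np.hypot(P[...,0]-.6276,P[...,1]+.006)<.06)
  print(n,b.sum(),cv2.minEnclosingCircle(P[b][:,:2].astype(np.float32)) if b.sum()>5 else '')
"
```

```text
t 30.2 pos [ 0.6269 -0.0052  0.1796] rpy [-1.798e+02  1.000e-01  8.240e+01] w 0.0491 F [-0.1  0.4 -1.9]
q [ 0.25  0.81 -0.58  1.59  0.53  0.91 -0.66] shift units [-0.01  0.04  4.92]
turn units rv [-0.02  0.02  0.05]
top 0 
scene 51 ((0.6290296316146851, 0.0044531263411045074), 0.012032418511807919)
```

View pics/w10.png

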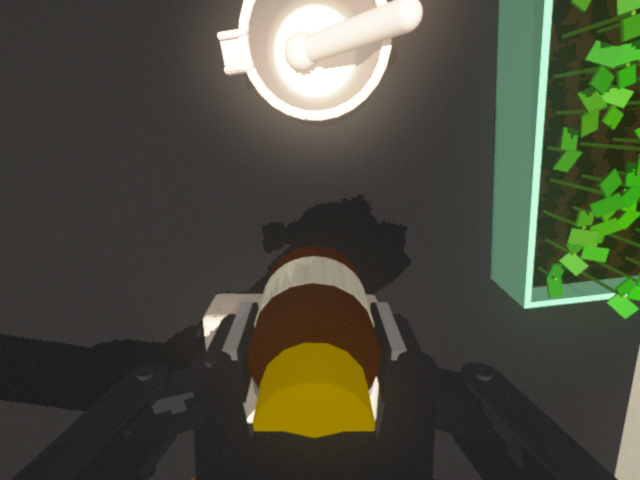

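>>> carry_out:
  motion: [0.03, 0.03, 0.5, 0, 0, 0, 0, 0, 1, 0, 0, 0, 0, 0, 1, 0, 0, 0, 0, 0, 1, 0, 0, 0, 0, 0, 0.8, 0, 0, 0, 0, 0, 0.4, 0, 0, 0, 0, 0, 0.12, 0, 0, 0, 0, 0, 0, 0, 0, 0, 0, 0, 0, 0, 0, 0]

```text
clock: 31.48
tool_pos: [0.6289, -0.0054, 0.0363]
eef_rot: [-3.141, 0.002, 1.435]
ft_force: [0.3, 0.8, -2.1]
grip_width: 0.0494
```

```bash
python3 -c "
from h import *; go(.6276,-.0058,.0305,82)"
```

```text
t 31.5 pos [ 0.6289 -0.0054  0.0363] rpy [-1.80e+02  1.00e-01  8.22e+01] w 0.0494 F [ 0.3  0.8 -2.1]
q [ 0.19  0.99 -0.47  1.66  0.67  0.65 -0.78] shift units [-0.02 -0.04  0.19]
turn units rv [-0.    0.01  0.03]
```

>>> carry_out:
  motion: [0, -0.02, 0.1, 0, 0, 0, 0, 0, 0.06, 0, 0, 0, 0, 0, 0.06, 0, 0, 0, 0, 0, 0, 0, 0, 0, 0, 0, 0, 0, 0, 0]

```text
clock: 32.1
tool_pos: [0.6276, -0.0056, 0.0307]
eef_rot: [-3.14, 0.003, 1.435]
ft_force: [-3.5, -0.0, 13.3]
grip_width: 0.049
```

```bash
python3 -c "
from h import *; go(.6276,-.0058,.0305,82)"
```

```text
t 32.1 pos [ 0.6276 -0.0056  0.0307] rpy [-179.9    0.2   82.2] w 0.0490 F [-3.5 -0.  13.3]
q [ 0.18  1.   -0.46  1.67  0.68  0.64 -0.79] shift units [-0.01  0.    0.01]
turn units rv [-0.01  0.02  0.03]
```

Contact. I'm backing off slightly, then opening and going up.

>>> carry_out:
  motion: [0, 0, -0.04, 0, 0, 0, 0, 0, 0, 0, 0, 0]

```text
clock: 32.35
tool_pos: [0.6276, -0.0056, 0.0308]
eef_rot: [-3.14, 0.003, 1.435]
ft_force: [-3.1, -0.7, 7.2]
grip_width: 0.0491
```

>>> carry_out:
  motion: [0, 0, 0, 0, 0, 0, 0, 0, 0, 0, 0, 0, 0, 0, 0, 0, 0, 0, 0, 0, 0, 0, 0, 0, 0, 0, 0, 0, 0, 0]
  fingers: 0.1

```text
clock: 32.98
tool_pos: [0.6275, -0.0055, 0.0299]
eef_rot: [-3.139, 0.002, 1.435]
ft_force: [0.1, 0.4, 0.2]
grip_width: 0.0768
```

>>> carry_out:
  motion: [0, 0, -0.5, 0, 0, 0, 0, 0, -1, 0, 0, 0, 0, 0, -1, 0, 0, 0, 0, 0, -1, 0, 0, 0, 0, 0, -1, 0, 0, 0, 0, 0, -1, 0, 0, 0, 0, 0, -1, 0, 0, 0, 0, 0, -0.5, 0, 0, 0, 0, 0, 0, 0, 0, 0]

```text
clock: 34.1
tool_pos: [0.6285, -0.0049, 0.2412]
eef_rot: [3.141, 0.002, 1.435]
ft_force: [-0.9, 0.6, 0.0]
grip_width: 0.0767
```

```bash
python3 -c "
from h import *; go(.444,-.337,.24,143)
f=grab_frame('wrist');cv2.imwrite('pics/w11.png',f['frame'][:,:,::-1])
P=cloud(f);c=(np.hypot(P[...,0]-.6276,P[...,1]+.006)<.05)&(P[...,2]>.085)&(P[...,2]<.11);print(cv2.minEnclosingCircle(P[c][:,:2].astype(np.float32)),P[c][:,2].max())
for n in ('top','scene'):
  t=grab_frame(n);P=cloud(t);c=(np.hypot(P[...,0]-.6276,P[...,1]+.006)<.05)&(P[...,2]>.085)&(P[...,2]<.11);print(n,c.sum(), cv2.minEnclosingCircle(P[c][:,:2].astype(np.float32)) if c.sum() else '')
"
```

```text
t 34.1 pos [ 0.6285 -0.0049  0.2412] rpy [1.80e+02 1.00e-01 8.22e+01] w 0.0767 F [-0.9  0.6  0. ]
q [ 0.26  0.74 -0.62  1.53  0.48  1.03 -0.62] shift units [-11.8   -4.6    0.06]
turn units rv [-0.01  0.01 -7.6 ]
((0.6269977688789368, -0.006583092268556356), 0.01796639896929264) 0.09584375162238234
top 48 ((0.6275366544723511, -0.007065935991704464), 0.017469655722379684)
scene 193 ((0.6281223893165588, -0.00704894308000803), 0.018706023693084717)
```

View pics/w11.png

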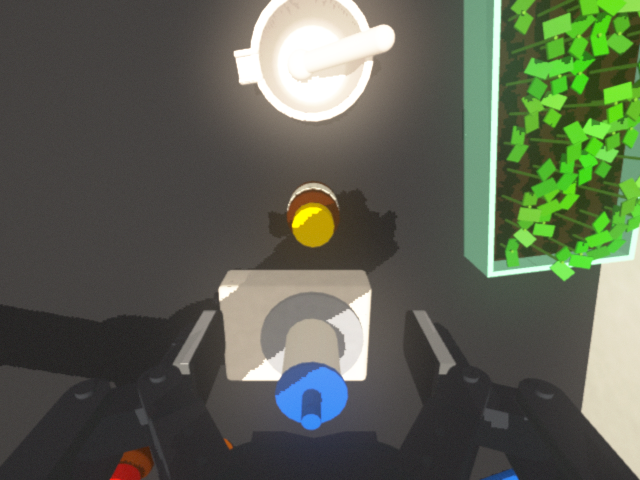

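The bottle stands at (.6275, -.0068), within about 1 mm of the midpoint. The cup is next.

>>> carry_out:
  motion: [-0.5, -0.2, 0, 0, 0, 0, -1, -0.4, 0, 0, 0, 0, -1, -0.4, 0, 0, 0, 0, -1, -0.4, 0, 0, 0, 0, -1, -0.4, 0, 0, 0, 0, -1, -0.4, 0, 0, 0, 0, -1, -0.4, 0, 0, 0, 0, -1, -0.4, 0, 0, 0, 0, -1, -0.4, 0, 0, 0, 0, -1, -0.4, 0, 0, 0, 0, -1, -0.4, 0, 0, 0, 0, -0.9, -0.3, 0, 0, 0, 0, -0.4, -0.1, 0, 0, 0, 0, 0, 0, 0, 0, 0, 0]

```text
clock: 36.0
tool_pos: [0.4427, -0.3378, 0.2406]
eef_rot: [-3.139, 0.002, 1.433]
ft_force: [0.5, -0.7, -0.1]
grip_width: 0.0768
```

>>> carry_out:
  motion: [0, 0, 0, 0, 0, -1, 0, 0, 0, 0, 0, -1, 0, 0, 0, 0, 0, -1, 0, 0, 0, 0, 0, -1, 0, 0, 0, 0, 0, -1, 0, 0, 0, 0, 0, -1, 0, 0, 0, 0, 0, -1, 0, 0, 0, 0, 0, -0.6, 0, 0, 0, 0, 0, 0, 0, 0, 0, 0, 0, 0]

```text
clock: 37.25
tool_pos: [0.4439, -0.3364, 0.2411]
eef_rot: [-3.139, -0.001, 2.496]
ft_force: [0.0, 0.2, -0.2]
grip_width: 0.0768
```

```bash
python3 -c "
from h import *; go(.444,-.337,.018,143)
f=grab_frame('wrist');cv2.imwrite('pics/w12.png',f['frame'][:,:,::-1])
P=cloud(f);c=(np.hypot(P[...,0]-.444,P[...,1]+.337)<.04)&(P[...,2]>.045)&(P[...,2]<.06);print(cv2.minEnclosingCircle(P[c][:,:2].astype(np.float32)),P[c][:,2].max())
c=(np.hypot(P[...,0]-.369,P[...,1]+.28)<.05)&(P[...,2]>.088)&(P[...,2]<.11);print('red',cv2.minEnclosingCircle(P[c][:,:2].astype(np.float32)))
"
```

```text
t 37.2 pos [ 0.4439 -0.3364  0.2411] rpy [-179.9   -0.   143. ] w 0.0768 F [ 0.   0.2 -0.2]
q [ 1.1   0.74 -0.96  1.74  0.69  1.04  0.81] shift units [-0.02  0.    7.44]
turn units rv [-0.02 -0.01  0.  ]
((0.4426010251045227, -0.3389051854610443), 0.023992713540792465) 0.05156765869233726
red ((0.3662128150463104, -0.2826096713542938), 0.017915045842528343)
```

View pics/w12.png

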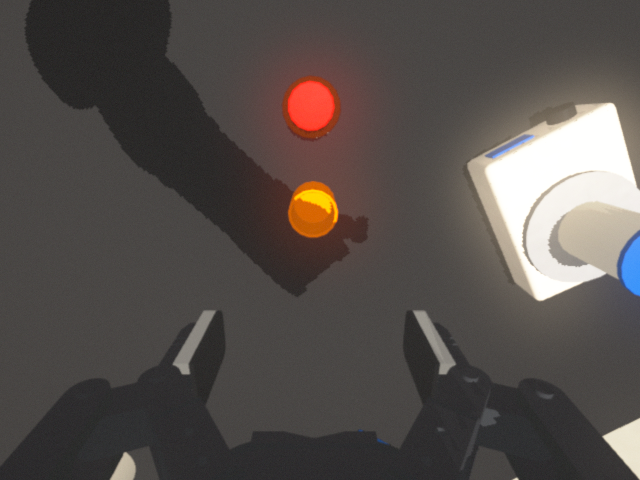

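The cup's rim is at (313,212), with the red bottle beyond it and clear of the jaws. I'm descending.

>>> carry_out:
  motion: [-0.03, 0, 0.5, 0, 0, 0, 0, 0, 1, 0, 0, 0, 0, 0, 1, 0, 0, 0, 0, 0, 1, 0, 0, 0, 0, 0, 1, 0, 0, 0, 0, 0, 1, 0, 0, 0, 0, 0, 0.8, 0, 0, 0, 0, 0, 0.6, 0, 0, 0, 0, 0, 0.4, 0, 0, 0, 0, 0, 0.1, 0, 0, 0, 0, 0, 0, 0, 0, 0]
  fingers: 0

```text
clock: 38.67
tool_pos: [0.444, -0.3382, 0.0194]
eef_rot: [-3.139, -0.0, 2.496]
ft_force: [-0.5, -0.7, -0.4]
grip_width: 0.0851
```

```bash
python3 -c "
from h import *; go(.4435,-.338,.015,143)"
```

```text
t 38.7 pos [ 0.444  -0.3382  0.0194] rpy [-179.8   -0.   143. ] w 0.0851 F [-0.5 -0.7 -0.4]
q [ 0.96  1.03 -0.7   1.88  1.09  0.67  0.5 ] shift units [ 0.02 -0.    0.15]
turn units rv [-0.02 -0.    0.  ]
```

>>> carry_out:
  motion: [0, 0, 0.12, 0, 0, 0, 0, 0, 0, 0, 0, 0, 0, 0, 0, 0, 0, 0, 0, 0, 0, 0, 0, 0, 0, 0, 0, 0, 0, 0, 0, 0, 0, 0, 0, 0, 0, 0, 0, 0, 0, 0, 0, 0, 0, 0, 0, 0]
  fingers: 1
  newtons: 30

```text
clock: 39.67
tool_pos: [0.4437, -0.3384, 0.0158]
eef_rot: [-3.138, -0.0, 2.496]
ft_force: [-1.9, -1.8, 5.6]
grip_width: 0.0468
```

>>> carry_out:
  motion: [0, 0, -0.4, 0, 0, 0, 0, 0, -1, 0, 0, 0, 0, 0, -1, 0, 0, 0, 0, 0, -1, 0, 0, 0, 0, 0, -1, 0, 0, 0, 0, 0, -1, 0, 0, 0, 0, 0, -1, 0, 0, 0, 0, 0, -0.6, 0, 0, 0, 0, 0, 0, 0, 0, 0]

```text
clock: 40.8
tool_pos: [0.4447, -0.3379, 0.2264]
eef_rot: [-3.139, 0.001, 2.496]
ft_force: [-0.5, 0.6, -0.6]
grip_width: 0.047
```

```bash
python3 -c "
from h import *; go(.529,.127,.225,165)
f=grab_frame('wrist');cv2.imwrite('pics/w13.png',f['frame'][:,:,::-1])
"
```

```text
t 40.8 pos [ 0.4447 -0.3379  0.2264] rpy [-1.798e+02  1.000e-01  1.430e+02] w 0.0470 F [-0.5  0.6 -0.6]
q [ 1.09  0.75 -0.94  1.76  0.71  1.01  0.8 ] shift units [ 7.07 14.07  0.  ]
turn units rv [-0.02  0.01 -2.75]
```

View pics/w13.png

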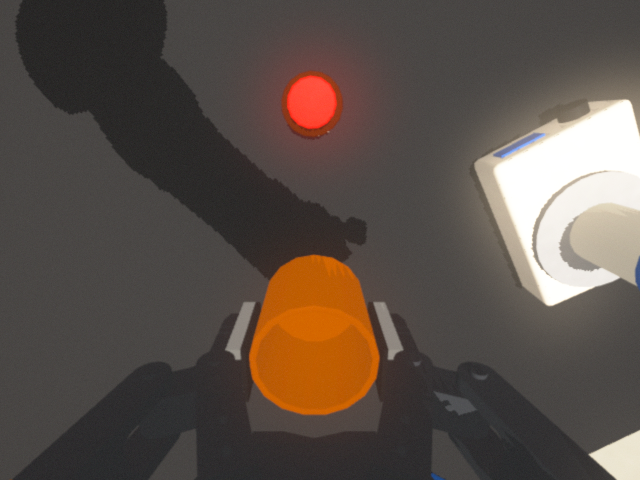

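>>> carry_out:
  motion: [0.25, 0.5, 0, 0, 0, 0, 0.5, 1, 0, 0, 0, 0, 0.5, 1, 0, 0, 0, 0, 0.5, 1, 0, 0, 0, 0, 0.5, 1, 0, 0, 0, 0, 0.5, 1, 0, 0, 0, 0, 0.5, 1, 0, 0, 0, 0, 0.5, 1, 0, 0, 0, 0, 0.5, 1, 0, 0, 0, 0, 0.5, 1, 0, 0, 0, 0, 0.5, 1, 0, 0, 0, 0, 0.5, 1, 0, 0, 0, 0, 0.5, 1, 0, 0, 0, 0, 0.5, 1, 0, 0, 0, 0, 0.32, 0.57, 0, 0, 0, 0, 0, 0, 0, 0, 0, -1, 0, 0, 0, 0, 0, -1, 0, 0, 0, 0, 0, 0, 0, 0, 0, 0, 0, 0]

```text
clock: 43.22
tool_pos: [0.5278, 0.1274, 0.2239]
eef_rot: [-3.139, -0.003, 2.774]
ft_force: [0.5, -0.3, -1.0]
grip_width: 0.0468
```

```bash
python3 -c "
from h import *; go(.529,.1274,.0165,159)
for n in ('top','scene'):
  t=grab_frame(n);P=cloud(t)
  c=(np.hypot(P[...,0]-.6276,P[...,1]+.006)<.05)&(P[...,2]>.085)&(P[...,2]<.11);print(n,c.sum(), cv2.minEnclosingCircle(P[c][:,:2].astype(np.float32)) if c.sum() else '')
f=grab_frame('wrist');cv2.imwrite('pics/w14.png',f['frame'][:,:,::-1])
"
```

```text
t 43.2 pos [0.5278 0.1274 0.2239] rpy [-1.798e+02 -1.000e-01  1.589e+02] w 0.0468 F [ 0.5 -0.3 -1. ]
q [ 0.22  0.74 -0.95  1.8   0.72  0.99  0.17] shift units [-0.05  0.03  6.91]
turn units rv [-0.02 -0.02 -0.01]
top 0 
scene 200 ((0.6276825666427612, -0.004617141559720039), 0.019507287070155144)
```

View pics/w14.png

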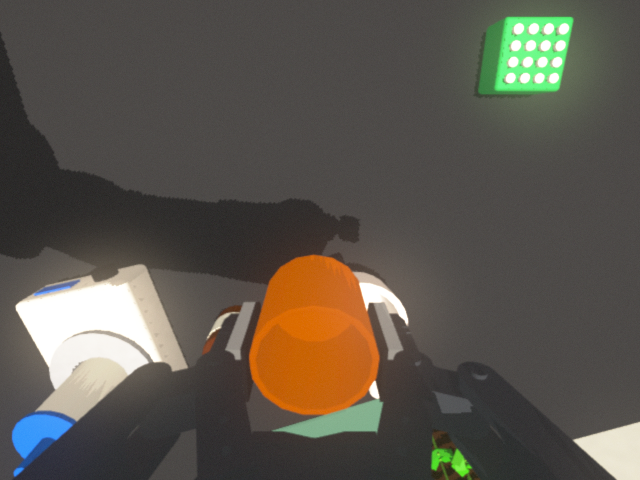

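>>> carry_out:
  motion: [-0.03, 0.01, 0.5, 0, 0, 0, 0, 0, 1, 0, 0, 0, 0, 0, 1, 0, 0, 0, 0, 0, 1, 0, 0, 0, 0, 0, 1, 0, 0, 0, 0, 0, 1, 0, 0, 0, 0, 0, 0.7, 0, 0, 0, 0, 0, 0.4, 0, 0, 0, 0, 0, 0.15, 0, 0, 0, 0, 0, 0, 0, 0, 0, 0, 0, 0, 0, 0, 0]

```text
clock: 44.75
tool_pos: [0.5295, 0.1268, 0.0226]
eef_rot: [-3.14, -0.001, 2.775]
ft_force: [0.4, -0.8, -1.5]
grip_width: 0.0468
```

```bash
python3 -c "
from h import *; go(.529,.1274,.0157,159)"
```

```text
t 44.8 pos [0.5295 0.1268 0.0226] rpy [-179.9   -0.   159. ] w 0.0468 F [ 0.4 -0.8 -1.5]
q [ 0.08  1.01 -0.69  1.92  1.1   0.65 -0.14] shift units [0.02 0.01 0.23]
turn units rv [-0.01 -0.    0.  ]
```

>>> carry_out:
  motion: [0, 0, 0.1, 0, 0, 0, 0, 0, 0.08, 0, 0, 0, 0, 0, 0.06, 0, 0, 0, 0, 0, 0, 0, 0, 0, 0, 0, 0, 0, 0, 0]

```text
clock: 45.38
tool_pos: [0.5291, 0.1265, 0.0158]
eef_rot: [-3.139, -0.0, 2.776]
ft_force: [-1.5, -2.2, 10.7]
grip_width: 0.0469
```

```bash
python3 -c "
from h import *; go(.529,.1274,.0157,159)"
```

```text
t 45.4 pos [0.5291 0.1265 0.0158] rpy [-179.8   -0.   159. ] w 0.0469 F [-1.5 -2.2 10.7]
q [ 0.07  1.02 -0.68  1.92  1.12  0.64 -0.15] shift units [0.01 0.03 0.  ]
turn units rv [-0.02 -0.    0.  ]
```

>>> carry_out:
  motion: [0, 0, -0.04, 0, 0, 0, 0, 0, 0, 0, 0, 0]

```text
clock: 45.62
tool_pos: [0.529, 0.1266, 0.0158]
eef_rot: [-3.139, -0.002, 2.776]
ft_force: [-0.1, -0.8, 2.3]
grip_width: 0.0469
```

>>> carry_out:
  motion: [0, 0, 0, 0, 0, 0, 0, 0, 0, 0, 0, 0, 0, 0, 0, 0, 0, 0, 0, 0, 0, 0, 0, 0, 0, 0, 0, 0, 0, 0]
  fingers: 0.15

```text
clock: 46.25
tool_pos: [0.529, 0.1266, 0.0159]
eef_rot: [-3.139, -0.002, 2.776]
ft_force: [-0.1, 0.1, -0.1]
grip_width: 0.0726
```

>>> carry_out:
  motion: [0, 0, -0.5, 0, 0, 0, 0, 0, -1, 0, 0, 0, 0, 0, -1, 0, 0, 0, 0, 0, -1, 0, 0, 0, 0, 0, -1, 0, 0, 0, 0, 0, -1, 0, 0, 0, 0, 0, -1, 0, 0, 0, 0.8, 0, -0.5, 0, 0, 0, 1, 0, 0, 0, 0, 0, 1, 0, 0, 0, 0, 0, 1, 0, 0, 0, 0, 0, 1, 0, 0, 0, 0, 0, 0, 0, 0, 0, 0, 0, 0, 0, 0, 0, 0, 0]

```text
clock: 48.0
tool_pos: [0.3956, 0.1784, 0.2266]
eef_rot: [-3.139, -0.0, 2.775]
ft_force: [0.2, -0.7, -0.7]
grip_width: 0.0729
```

```bash
python3 -c "
from h import *; go(.529,.1274,.0157,159)
w=dict(cup=(.529,.127,.042,.06),yel=(.6276,-.006,.085,.11),lidknob=(.6085,-.139,.158,.18),beaklid=(.6085,-.139,.13,.18),red=(.369,-.281,.088,.11),box=(.469,.345,.036,.05))
for n in ('top','scene','wrist'):
  t=grab_frame(n);P=cloud(t);cv2.imwrite('pics/end_%s.png'%n,t['frame'][:,:,::-1])
  for k,(x,y,a,b) in w.items():
    c=(np.hypot(P[...,0]-x,P[...,1]-y)<.05)&(P[...,2]>a)&(P[...,2]<b)
    if c.sum()>15: cc,r=cv2.minEnclosingCircle(P[c][:,:2].astype(np.float32)); print(n,k,c.sum(),np.round(cc,4),round(r,4),round(float(P[c][:,2].max()),4))
"
```

```text
t 48.0 pos [0.3956 0.1784 0.2266] rpy [-179.9   -0.   159. ] w 0.0729 F [ 0.2 -0.7 -0.7]
q [ 0.08  0.6  -0.97  2.1   0.7   0.81 -0.12] shift units [-4.76  0.02  7.03]
turn units rv [-0.02 -0.    0.  ]
top cup 29 [0.5367 0.128 ] 0.0227 0.0548
top yel 152 [ 0.6296 -0.0053] 0.0181 0.0986
top lidknob 35 [ 0.6098 -0.1383] 0.008 0.1712
top beaklid 463 [ 0.6102 -0.1375] 0.0314 0.1712
scene cup 129 [0.5288 0.1263] 0.0251 0.0549
scene yel 191 [ 0.6278 -0.0062] 0.0192 0.1002
scene lidknob 48 [ 0.6077 -0.1386] 0.0087 0.173
scene beaklid 485 [ 0.6085 -0.1398] 0.0337 0.173
scene red 122 [ 0.3661 -0.2808] 0.0204 0.1012
scene box 347 [0.4666 0.3448] 0.0371 0.046
wrist cup 668 [0.5275 0.1255] 0.0246 0.0521
wrist box 1609 [0.4655 0.3434] 0.0365 0.0419
```

View pics/end_scene.png

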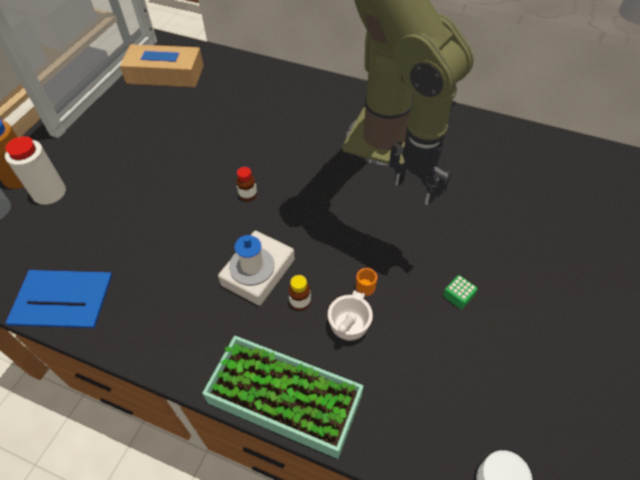

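View pics/end_top.png

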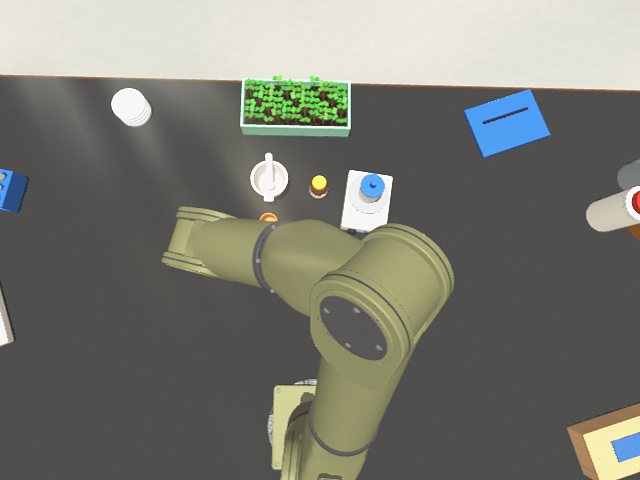

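The scene view shows the lidded beaker on the plate at (250,255), the yellow bottle at (299,291), and the cup at (366,281) in front of the spout. The red bottle and tip box haven't moved. I'm handing in.

```bash
python3 -c "
from rig import ctrl; print(ctrl.job_done())"
```

```text
the job is handed in; nothing more can be done
None
```

I set out the grinding station as asked and handed it in at about 48 s of the 128 s allowed. No verdict is reported.

| Item | Last check | Allowed |
|---|---|---|
| Beaker on the plate | Within about 1–2 mm of the plate's centre | 15 mm |
| Lid on the beaker | Level after release, centred within about 2 mm | 9 mm |
| Yellow-capped bottle | At about (.628, -.006), 1–2 mm from the midpoint | 15 mm |
| Cup | About 2 mm off the spout's line, about 32 mm clear of its tip | 15 mm; 14 to 48 mm |

- **Left alone:** the red-capped bottle and the tip box measured within about 3 mm of where they started, which is about the measurement scatter.
- **Robot:** the arm had backed away from everything, with the fingers open.
- **Where the views disagreed:** the top camera put the cup at x = .537, against .528–.529 from the other two cameras. The arm hid part of the cup from the top camera, so I discounted that reading; even at .537 it would be in range. The other top, scene and wrist readings agreed within about 3 mm.

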